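# Tip two parts crates, find the stamped one and push it to the dispatch line

### The job

One of the two blue parts crates is stamped underneath with a yellow disc. Tip both crates over, one after the other, away from you onto their far side so that their undersides face you; then push the stamped one, lying as it is, straight on until the yellow dispatch line on the bench runs under its middle, its underside still squarely facing you, and leave the unstamped one lying where it was tipped. Only push gently with the fingertips: do not grip or lift a crate, and leave the jar, the loupe and the steel punch alone.

Things in the scene. Friction and masses are not known exactly. Their poses are not given: they have to be found in the camera images.
- crate_marked: loose open-topped blue plastic crate, 56 mm deep (x), 72 mm wide (y), 84 mm high (z), about 0.16 kg, left or right on the bench, upright. Origin: centre of its underside; z runs from underside to open top; x points away from the robot at the start (within 0.12 rad). Lying tipped, z points level away from the robot and x down. Stamped: yellow disc, 40 mm across, with a thin black ring, in the middle of the underside.
- crate_plain: loose open-topped blue plastic crate, 56 mm deep (x), 72 mm wide (y), 84 mm high (z), about 0.16 kg, left or right on the bench, upright. Origin: centre of its underside; z runs from underside to open top; x points away from the robot at the start (within 0.12 rad). Lying tipped, z points level away from the robot and x down. Not stamped: bare blue underside.
- crate_marked_middle (a point): centre of the outside of that crate (on its z axis, 42 mm from the underside): 42 mm above the bench when upright, 28 mm when lying. Lying, the crate is 84 mm long along the push, 72 mm wide and 56 mm high, and slides when pushed low on its underside
- crate_plain_middle (a point): centre of the outside of that crate (on its z axis, 42 mm from the underside): 42 mm above the bench when upright, 28 mm when lying. Either crate, pushed along its +x with a fingertip 65 to 80 mm above the bench on its near wall, tips about its far foot edge without sliding and beyond about 40 degrees falls onto its far wall by itself
- dispatch_line: straight yellow tape line flat on the bench (18 mm wide, under 1 mm thick, nothing to bump into), 600 mm long, running from left to right (its y) across the bench beyond both crates; the drill press stands on its middle, so it shows left and right of the machine. Origin at the middle of the line; x points away from the robot
- flux_jar: white jar with a blue-green lid, 57 mm across and 63 mm high, between the crates; origin at the centre of its underside. To be left alone
- loupe: black eye loupe, 35 mm across and 28 mm high, between the crates; origin at the centre of its underside. To be left alone
- setting_punch: steel hexagonal setting punch (a rod) lying flat, 12 mm wide, 90 mm long (its y), 10 mm high, between the crates; origin at the centre of its underside. To be left alone
There are look-alikes about, which are no part of the job. Leave any brown look-alike of the crate_plain alone.

How it is judged:
On the way, in this order (a step that is already met when the one before it is completed fails the run):
1. one crate lies on its far side, underside to the robot (((angle between crate_marked's own x axis and vertical above 2.95 rad and height (world z) of crate_marked_middle below 0.036 m) or (angle between crate_plain's own x axis and vertical above 2.95 rad and height (world z) of crate_plain_middle below 0.036 m))), for 0.2 s.
2. both crates lie on their far sides (angle between each of crate_marked, crate_plain's own x axis and vertical above 2.95 rad and height (world z) of each of crate_marked_middle, crate_plain_middle below 0.036 m), for 0.2 s.
3. the stamped crate lies with its middle over the dispatch line (all of step 2 and x of crate_marked_middle in the frame of dispatch_line between -0.015 and 0.015 m and angle between the z axis of crate_marked and the x axis of dispatch_line, either way round below 0.3 rad and x of crate_plain_middle in the frame of dispatch_line below -0.03 m), for 0.2 s.
At the end, for the whole second after the job is handed in: Both crates lie flat on their far walls (x within 11 degrees of straight down), at rest; the stamped one's middle is within 15 mm of the line's middle, across the line, and turned under 0.3 rad; the other's middle is over 30 mm short of the line (all of step 3 and linear speed of each of crate_marked, crate_plain below 0.01 m/s); the robot touches nothing.
It fails at once if a crate is lifted: its middle rises above 65 mm (tipping alone takes it to 51 mm) (height (world z) of any of crate_marked_middle, crate_plain_middle above 0.065 m).
It fails at once if a crate is gripped or rammed: more than 25 N between the fingers and it (contact force between the fingers and crate_marked above 25 N or contact force between the fingers and crate_plain above 25 N).
It fails at once if the jar, loupe or steel punch is moved by more than 15 mm (distance of any of flux_jar, loupe, setting_punch from where it was at the start of the episode above 0.015 m).
It also fails if it takes over 59 s, if anything falls off the work surface, if the arm or the gripper's body presses on something with over 40 N, if the wrist force passes 120 N, or if a joint passes its speed limit or range.

### The arm

A 6-joint arm with a two-finger parallel gripper is mounted at the origin on a cart in front of the work surface, level with it; the furniture and walls round the work are solid. World frame = base frame: x ahead of the robot, y to its left, z up, the work surface at z = 0. Lengths are in m, angles in rad, forces in N, time in s.
With the tool pointing down it reaches from about 0.3 to 0.825 m from the base axis. Payload 5.4 kg.
Tool frame: the origin (TCP) lies at the very end of the fingers, on their centre line; the grasp point (between the pads) lies 19 mm behind it; z points along the fingers, y is the line along which they close (so a half turn about z gives the same grasp; the last joint's range is limited). The gripper opens to 92 mm and grips with 3 to 60 N. Pads are 20 mm wide; open, the fingers measure 128 mm over their backs; the gripper's body (75 mm by 189 mm) begins 69 mm behind the grasp point.
Start: joints at [0.971, 0.158, 1.597, -0, 1.386, -0.21], TCP at [0.219, 0.532, 0.215] pointing down, gripper open.
Joint ranges: [-2.91, 2.91], [-0.94, 2.29], [0.18, 2.7], [-1.29, 4.43], [0.17, 2.64], [-3, 3]. Speed limits (rad/s): [2.57, 2.57, 3.14, 3.14, 3.14, 3.14].

### API

Orientations are given as a 3x3 rotation matrix whose columns are the frame's x, y, z axes.
In Python, from cell import ctrl gives the robot as it stands.
- The arm moves only by the shell command python3 -m crank 'ROWS'. ROWS is JSON, a list of rows, each a list of 3 entries, a list of its own where there are three numbers: the shift along the tool's x, y, z in mm, then the turn about the tool's z in rad, then the closure, from -1 (fully open) to 1 (shut). In form: [[[dx, dy, dz], turn, fingers], ...]. A call has 1 to 20 rows; each row shifts and turns the commanded pose from where the row before left it, along the tool's axes as they then stand; what a row does not reach is not made up. A row lasts 1/12 s, in which the tool goes at most 41.7 mm and 7.16 degrees, less where a joint would pass 70% of its speed; a pose out of reach is approached as far as the arm can. A call with a gripper value outside its range is refused whole. The fingers move at their own pace and stop on an object; the grip force is fixed at half the most. Time passes only in rows, so rows that do not move let the fingers close. It gives the time, the measured TCP pose, the force, the opening and the grip force at its end, in the units of the state.
- ctrl.state(): the state, without advancing time (a new reading comes with each control period).
- ctrl.snapshot(name): name is "scene" or "top" or "wrist"; returns a dict with "color" (384x512x3 uint8, red, green, blue), "fovy" (degrees; the focal length in pixels is half the picture's height over the tangent of half this angle, whatever the lens; pixels are square), "cx", "cy" (the principal point, pixels), "R" (3x3) and "t" (3): a world point X has camera coordinates R X + t. Camera axes: x right, y down, z forward; pixel columns grow to the right and rows downward; lengths in m; the calibration is good to about 2 mm. The wrist camera is an equidistant fisheye: a pixel r from the principal point sees the ray r / f radians off the axis. A picture is of the moment at which its call begins. There is no depth.
- ctrl.close_job(): hands the job in; it is judged then, once.
The state is a dict: "time_s": time; "joints": joint angles; "qvel": joint speeds; "effort": joint torques, N m; "ee_pos": TCP position; "orientation": TCP orientation; "force": force on the tool from outside, world axes, zero at the start; "torque": the same for the moment, N m; "grip_width": finger opening in m; "grasp_force": force on a finger pad.
Only numpy, scipy, OpenCV 4.12 (cv2) and the standard library are available. Lean on these libraries where they do the work, as an engineer would, in place of code of your own. Each camera call takes 0.05 s, during which the arm holds its last target. There are 200 camera calls.

## Working session

There is one attempt and no reset: what is moved stays moved. The work goes in short steps, Python scripts to look and compute and a shell command to move; the robot and the scene stay as the last step left them, time stands still between calls to the robot, and variables do not carry over. Pictures are saved under pics/ and viewed, at most 10 in all, crops included, and the job is handed in when it is done.

```bash
mkdir -p pics; ls
python3 - <<'E'
from cell import ctrl
import cv2,numpy as np
s=ctrl.state();print(s['time_s'],s['ee_pos'],s['orientation'],s['grip_width'])
ims=[]
for n in("scene","top"):
    d=ctrl.snapshot(n);np.savez('%s0.npz'%n,**d);ims.append(d['color'][:,:,::-1]);print(n,d['fovy'],d['cx'],d['cy'],d['R'],d['t'])
    cv2.imwrite('pics/%s0.png'%n,ims[-1])
E
```

```text
pics
0.0 [0.2181731  0.53133353 0.21364515] [[-9.24981758e-01  3.80010071e-01 -1.04521739e-03]
 [ 3.80011310e-01  9.24980586e-01 -1.52275414e-03]
 [ 3.88143888e-04 -1.80571423e-03 -9.99998294e-01]] 0.09194286379609952
scene 42.28950303015395 255.16441945742062 188.70460186720143 [[ 0.69864637 -0.7152486   0.01768329]
 [-0.47331083 -0.48057654 -0.73825676]
 [ 0.53653529  0.50741072 -0.67428796]] [-0.45584393  0.25748205  0.8481404 ]
top 42.06389232731864 253.86664499618857 196.03832398502885 [[-0.04281035 -0.99906807 -0.00550112]
 [-0.97506365  0.0429806  -0.21772355]
 [ 0.21775709 -0.00395688 -0.97599498]] [-0.07696208  0.5800955   1.20496558]
```

View pics/scene0.png

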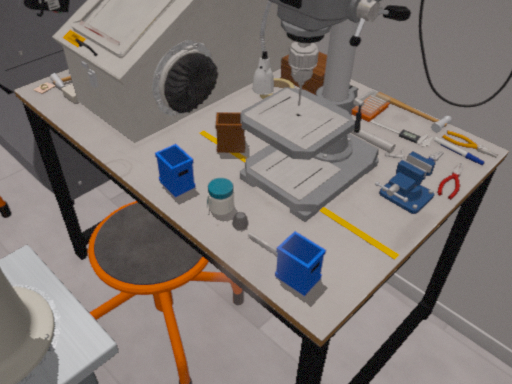

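View pics/top0.png

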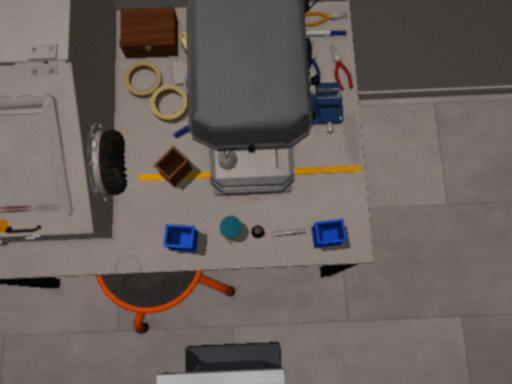

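The scene view shows blue open crates at about (176,170) and (300,263); in the top view they are at (181,237) and (329,233). The jar is at (220,197), the loupe at (240,220) and the punch at (265,243). Yellow line pieces show left and right of the press.

Possible mix-ups are the brown crate (230,132) standing by the line, the brown wooden box (305,72) and the blue vise (405,185). The two blue open crates fit the description. Next I measure them and check with a crop.

```bash
cat > h.py <<'E'
import numpy as np,cv2
def K(d): return 192/np.tan(np.radians(float(d['fovy']))/2)
def ray(d,p):
    p=np.atleast_2d(p).astype(float);u=(p-[d['cx'],d['cy']])/K(d)
    v=np.c_[u,np.ones(len(u))]@d['R'];return -d['R'].T@d['t'],v
def plane(d,p,z):
    c,v=ray(d,p);return c+v*((z-c[2])/v[:,2])[:,None]
def tri(d1,p1,d2,p2):
    c1,v1=ray(d1,p1);c2,v2=ray(d2,p2);v1=v1[0];v2=v2[0]
    s=np.linalg.lstsq(np.c_[v1,-v2],c2-c1,rcond=None)[0]
    a=c1+v1*s[0];b=c2+v2*s[1];return (a+b)/2,np.linalg.norm(a-b)
def proj(d,X):
    q=np.atleast_2d(X)@d['R'].T+d['t'];return q[:,:2]/q[:,2:]*K(d)+[d['cx'],d['cy']]
def hsv(d): return cv2.cvtColor(d['color'],cv2.COLOR_RGB2HSV)
def blobs(m,amin):
    n,l,s,c=cv2.connectedComponentsWithStats(m.astype(np.uint8));return [(l==i,s[i],c[i]) for i in range(1,n) if s[i][4]>=amin]
E
python3 - <<'E'
from h import *
S=dict(np.load('scene0.npz'));T=dict(np.load('top0.npz'))
for n,d in(('S',S),('T',T)):
    h=hsv(d);print(n,'cam',-d['R'].T@d['t'])
    for m,s,c in blobs((h[...,0]>105)&(h[...,0]<125)&(h[...,1]>170)&(h[...,2]>60),150):
        cs=cv2.findContours(m.astype(np.uint8),0,2)[0][0];hu=cv2.convexHull(cs)
        print('blue',s,c.round(1),cv2.approxPolyDP(hu,2.5,True)[:,0].tolist())
    for m,s,c in blobs((h[...,0]>18)&(h[...,0]<30)&(h[...,1]>200)&(h[...,2]>150),60):
        ys,xs=np.nonzero(m);P=plane(d,np.c_[xs,ys],0);r=cv2.fitLine(P[:,:2].astype(np.float32),2,0,.01,.01).ravel()
        print('yel',s,P.mean(0).round(4),r.round(4),P[:,1].min(),P[:,1].max())
def crop(d,x,y): return cv2.resize(d['color'][y-45:y+45,x-60:x+60,::-1],(390,292),interpolation=cv2.INTER_CUBIC)
cv2.imwrite('pics/crop.png',np.vstack([np.hstack([crop(S,200,150),crop(S,290,255)]),np.hstack([crop(T,180,210),crop(T,320,225)])]))
E
```

```text
S cam [-0.0147145  -0.63265743  0.77003954]
blue [ 156  145   39   51 1318] [175.1 169.9] [[176, 145], [192, 160], [194, 186], [174, 195], [160, 180], [156, 153]]
blue [ 278  233   47   62 1660] [301.9 264.5] [[294, 233], [324, 250], [319, 278], [304, 294], [278, 275], [283, 250]]
yel [ 64  31  21  16 142] [0.7012 0.9155 0.    ] [0.2224 0.975  0.7012 0.9155] 0.8505995762498402 0.9687077972496816
yel [200 131  17  13  78] [0.6559 0.1714 0.    ] [0.0394 0.9992 0.6559 0.1714] 0.13785184109295123 0.20195467496382424
yel [443 131  34  16 126] [ 1.1158 -0.2984 -0.    ] [ 0.0894 -0.996   1.1158 -0.2984] -0.3381712039479192 -0.25474236478420204
yel [320 207  78  52 492] [ 0.6556 -0.3023  0.    ] [ 0.0019  1.      0.6556 -0.3023] -0.393096847329229 -0.20090942209276735
T cam [ 0.29994547 -0.09705531  1.30191742]
blue [312 220  34  27 696] [328.7 233.2] [[342, 220], [344, 241], [315, 246], [312, 228], [315, 223]]
blue [164 225  32  26 612] [180.3 237.9] [[166, 226], [193, 227], [195, 250], [173, 249], [164, 245]]
yel [295 166  66   8 336] [ 0.6558 -0.3035  0.    ] [ 2.000e-04  1.000e+00  6.558e-01 -3.035e-01] -0.3924033727434487 -0.21592734598596636
yel [197 172  13   6  66] [0.6553 0.0312 0.    ] [ 0.0852 -0.9964  0.6553  0.0312] 0.015986032605100522 0.04858344864002925
yel [140 174  24   6 114] [0.6558 0.1734 0.    ] [0.0163 0.9999 0.6558 0.1734] 0.14026415207882956 0.20234710695131936
```

View pics/crop.png

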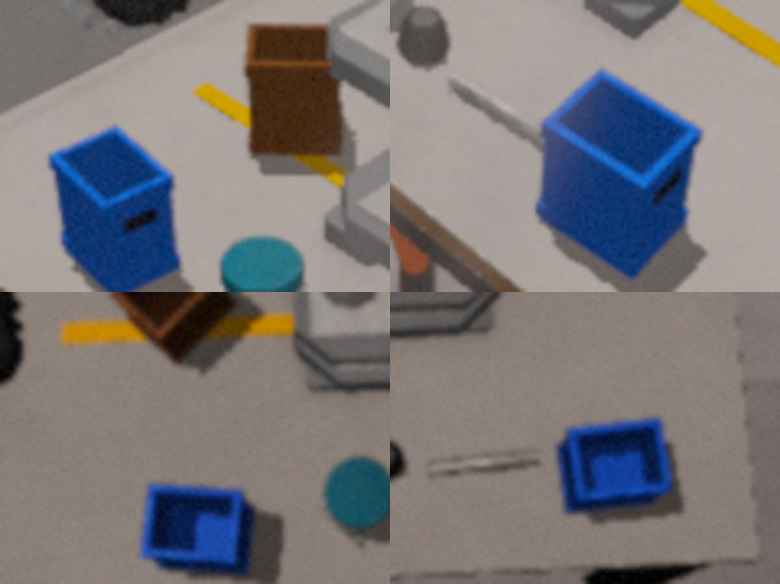

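The crops confirm two blue open crates. The brown one straddles the line just beyond the left crate, so it has to be avoided. Next I triangulate the rim corners.

Run:
```python
from h import *
S=dict(np.load('scene0.npz'));T=dict(np.load('top0.npz'))
def f(p,ox,oy,bx,by): return [bx+(p[0]-ox)/3.25-.35, by+(p[1]-oy)/3.25-.35]
L=dict(S=[(113,128),(172,180),(107,205),(52,160)],T=[(148,487),(243,487),(240,557),(145,556)],o=((0,0,140,105),(0,292,120,165)))
R=dict(S=[(602,72),(700,132),(645,183),(545,125)],T=[(571,430),(660,421),(668,492),(575,500)],o=((390,0,230,210),(390,292,260,180)))
B=dict(S=[(330,27),(333,65),(248,65),(250,27)],T=[],o=((0,0,140,105),(0,292,120,165)))
for n,c in(('L',L),('R',R)):
    P=[]
    for a,b in zip(c['S'],c['T']):
        X,e=tri(S,f(a,*c['o'][0]),T,f(b,*c['o'][1]));P.append(X);print(n,X.round(4),round(e,4))
    P=np.array(P);print('centre',P.mean(0).round(4),'yaw',np.arctan2(*(P[0]+P[1]-P[2]-P[3])[1::-1]),-np.arctan2(*(P[0]+P[3]-P[1]-P[2])[:2]), 'dep',np.linalg.norm(P[0]-P[3]),'wid',np.linalg.norm(P[0]-P[1]))
# foot corners from scene (plane z=0)
print('L foot', plane(S,[f((118,292),0,0,140,105),f((66,245),0,0,140,105),f((177,262),0,0,140,105)],0).round(4)) 
print('R foot', plane(S,[f((633,273),390,0,230,210),f((540,213),390,0,230,210),f((686,212),390,0,230,210)],0).round(4))
print('brown foot S', plane(S,[f((250,152),0,0,140,105),f((341,152),0,0,140,105)],0).round(4),'near corner top', plane(T,[f((180,361),0,292,120,165)],0).round(4))
for z in (0,): print(plane(T,[f((280,292-0+(387-292)),0,292,120,165)],0))
h=hsv(T)
print('jar',plane(T,[231,226],.063),'loupe',plane(T,[258,231],.028),'punch',plane(T,[[272,234],[305,232]],.01))
print('press base near-left corner',plane(T,[[213,193],[290,193]],0.03))
```

```text
L [0.51   0.1202 0.081 ] 0.0011
L [0.5057 0.0492 0.0783] 0.0026
L [0.4516 0.051  0.0868] 0.0015
L [0.458  0.1226 0.0799] 0.0023
centre [0.4813 0.0857 0.0815] yaw -0.03967909488761988 -0.07471093457969073 dep 0.052049889976448126 wid 0.07119312721355275
R [ 0.4997 -0.2512  0.0821] 0.0006
R [ 0.5038 -0.3196  0.0823] 0.0012
R [ 0.4503 -0.3217  0.0858] 0.0047
R [ 0.4479 -0.252   0.078 ] 0.0037
centre [ 0.4754 -0.2861  0.0821] yaw 0.027759215928978186 0.04728439573858782 dep 0.051900558692020364 wid 0.06846706970687924
L foot [[ 0.4564  0.059   0.    ]
 [ 0.4611  0.1237 -0.    ]
 [ 0.5059  0.0541  0.    ]]
R foot [[ 0.4553 -0.3215  0.    ]
 [ 0.4491 -0.2545  0.    ]
 [ 0.5114 -0.3155  0.    ]]
brown foot S [[0.6281 0.1112 0.    ]
 [0.6782 0.0622 0.    ]] near corner top [[0.6277 0.108  0.    ]]
[[0.60199157 0.02587818 0.        ]]
jar [[ 0.50193441 -0.04145894  0.063     ]] loupe [[ 0.49159965 -0.10890079  0.028     ]] punch [[ 0.48483597 -0.14516623  0.01      ]
 [ 0.48633194 -0.23138114  0.01      ]]
press base near-left corner [[ 0.5965638   0.00418666  0.03      ]
 [ 0.58769456 -0.19686123  0.03      ]]
```

```bash
python3 -m crank '[[[0,0,0],-0.1,1],[[0,0,0],-0.1,1],[[0,0,0],-0.1,0.5],[[0,0,0],-0.09,0.3],[[-7,-30,0],0,0.3],[[-7,-30,0],0,0.3],[[-7,-30,0],0,0.3],[[-7,-30,0],0,0.3],[[-7,-30,0],0,0.3],[[-7,-30,0],0,0.3],[[-7,-30,0],0,0.3],[[-7,-30,0],0,0.3],[[-7,-30,0],0,0.3],[[-7,-30,0],0,0.3],[[-7,-30,0],0,0.3],[[-7,-30,0],0,0.3],[[-7,-30,0],0,0.3],[[-7,-30,0],0,0.3]]'
```

```text
time_s: 1.6
ee_pos: [0.3164, 0.1105, 0.2143]
orientation: [[-1.0, -0.001, 0.0], [-0.001, 1.0, 0.0], [-0.0, 0.0, -1.0]]
force: [0.0, -0.1, -0.2]
grip_width: 0.0322
grasp_force: 0.0
```

```bash
python3 -m crank '[[[-7,-30,0],0,0.55],[[-7,-30,0],0,0.55],[[-7,-30,0],0,0.55],[[-7,-30,0],0,0.55],[[-7,-30,0],0,0.55],[[-7,-30,0],0,0.55],[[-7,-30,0],0,0.55],[[-7,-30,0],0,0.55],[[-7,-30,0],0,0.55],[[-7,-30,0],0,0.55],[[-7,-30,0],0,0.55],[[-7,-30,0],0,0.55],[[-7,-35,0],-0.05,0.55],[[0,0,25],0,0.55],[[0,0,30],0,0.55],[[0,0,30],0,0.55],[[0,0,30],0,0.55],[[0,0,20],0,0.55],[[0,0,7],0,0.55],[[0,0,0],0,0.55]]'
python3 - <<'E'
from cell import ctrl
import cv2,numpy as np
a=ctrl.snapshot("wrist")['color'];b=ctrl.snapshot("scene")['color']
cv2.imwrite('pics/w1.png',np.hstack([a[:,:,::-1],b[150:342,250:506,::-1].repeat(2,0)[:, :256]])[:, :800])
E
```

```text
time_s: 3.27
ee_pos: [0.4064, -0.2817, 0.0705]
orientation: [[-0.999, -0.05, -0.003], [-0.05, 0.999, 0.004], [0.003, 0.004, -1.0]]
force: [-0.2, -0.9, -0.2]
grip_width: 0.0208
grasp_force: 0.0
```

View pics/w1.png

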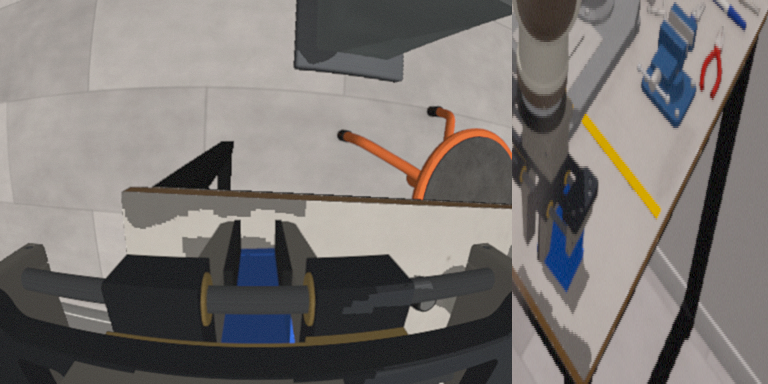

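The wrist view shows the crate's blue near wall just ahead of the fingertips, between x 225 and 300 px, with nothing in between. I push gently at 70 mm height.

```bash
python3 -m crank '[[[-8,0,0],0,0.55],[[-8,0,0],0,0.55],[[-6,0,0],0,0.55],[[-3,0,0],0,0.55],[[-3,0,0],0,0.55],[[-3,0,0],0,0.55],[[-3,0,0],0,0.55],[[-3,0,0],0,0.55],[[-3,0,0],0,0.55],[[-3,0,0],0,0.55],[[-3,0,0],0,0.55],[[-3,0,0],0,0.55],[[-3,0,0],0,0.55],[[-3,0,0],0,0.55],[[-3,0,0],0,0.55],[[-3,0,0],0,0.55],[[-3,0,0],0,0.55],[[-3,0,0],0,0.55]]'; python3 -m crank '[[[-3,0,0],0,0.55],[[-3,0,0],0,0.55],[[-3,0,0],0,0.55],[[-3,0,0],0,0.55],[[-3,0,0],0,0.55],[[-3,0,0],0,0.55],[[-3,0,0],0,0.55],[[-3,0,0],0,0.55],[[0,0,0],0,0.55],[[0,0,0],0,0.55],[[0,0,0],0,0.55]]'
python3 - <<'E'
from cell import ctrl
import cv2,numpy as np
a=ctrl.snapshot("wrist")['color'];b=ctrl.snapshot("scene")['color']
cv2.imwrite('pics/w2.png',np.hstack([a[:,:,::-1],b[150:342,250:506,::-1].repeat(2,0)[:, :256]])[:, :800])
E
```

```text
time_s: 4.87
ee_pos: [0.475, -0.2797, 0.0726]
orientation: [[-0.999, -0.05, 0.0], [-0.05, 0.999, -0.0], [-0.0, -0.0, -1.0]]
force: [0.0, -0.2, 0.3]
grip_width: 0.0208
grasp_force: 0.4
time_s: 5.78
ee_pos: [0.4985, -0.2785, 0.0726]
orientation: [[-0.999, -0.05, -0.0], [-0.05, 0.999, 0.0], [0.0, 0.0, -1.0]]
force: [0.4, 0.8, -0.2]
grip_width: 0.0207
grasp_force: 0.0
```

View pics/w2.png

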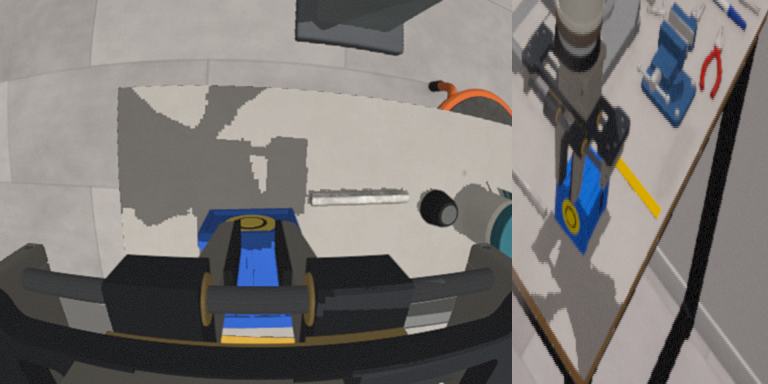

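The right crate lies on its far side with the yellow disc facing us (wrist picture about (252,222)), so it is the stamped one. Now the left crate.

```bash
python3 -m crank '[[[0,0,-35],0.05,0.55],[[0,0,-35],0,0.55],[[8,30,0],0,0.55],[[8,31,0],0,0.55],[[8,31,0],0,0.55],[[8,31,0],0,0.55],[[8,31,0],0,0.55],[[8,31,0],0,0.55],[[8,31,0],0,0.55],[[8,31,0],0,0.55],[[8,31,0],0,0.55],[[8,31,0],0,0.55],[[8,31,0],0,0.55],[[8,28,0],0.06,0.55],[[0,0,35],0,0.55],[[0,0,25],0,0.55],[[0,0,12],0,0.55],[[0,0,0],0,0.55]]'
python3 - <<'E'
from cell import ctrl
from h import *
a=ctrl.snapshot("wrist")['color']
T=ctrl.snapshot("top");np.savez('top1.npz',**T)
S=ctrl.snapshot("scene")
c=lambda d,x,y:cv2.resize(d['color'][y-64:y+64,x-48:x+48,::-1],(288,384))
cv2.imwrite('pics/w3.png',np.hstack([a[:,:,::-1],c(S,318,240)])[:, :800])
E
```

```text
time_s: 7.38
ee_pos: [0.3996, 0.0898, 0.0678]
orientation: [[-0.998, 0.059, -0.006], [0.059, 0.998, 0.0], [0.006, 0.0, -1.0]]
force: [-0.8, 0.5, -0.2]
grip_width: 0.0207
grasp_force: 0.0
```

View pics/w3.png

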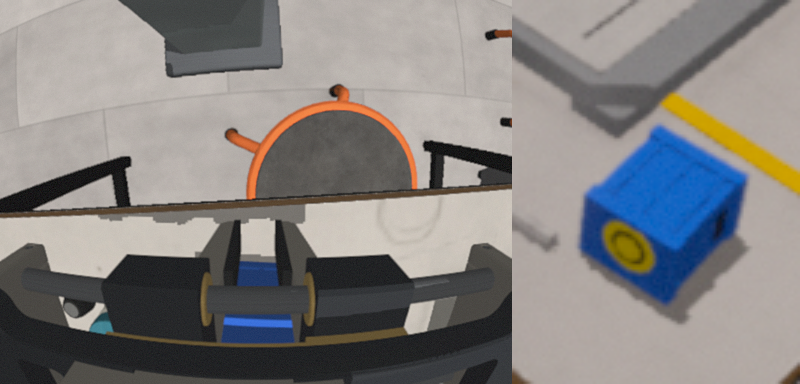

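The stamped crate lies flat with its disc facing us. The fingers are behind the left crate, so I tip it the same way.

```bash
python3 -m crank '[[[-8,0,-1],0,0.55],[[-8,0,-1],0,0.55],[[-8,0,0],0,0.55],[[-4,0,0],0,0.55],[[-3,0,0],0,0.55],[[-3,0,0],0,0.55],[[-3,0,0],0,0.55],[[-3,0,0],0,0.55],[[-3,0,0],0,0.55],[[-3,0,0],0,0.55],[[-3,0,0],0,0.55],[[-3,0,0],0,0.55],[[-3,0,0],0,0.55],[[-3,0,0],0,0.55],[[-3,0,0],0,0.55],[[-3,0,0],0,0.55],[[-3,0,0],0,0.55],[[-3,0,0],0,0.55],[[-3,0,0],0,0.55]]'; python3 -m crank '[[[-3,0,0],0,0.55],[[-3,0,0],0,0.55],[[-3,0,0],0,0.55],[[-3,0,0],0,0.55],[[-3,0,0],0,0.55],[[-3,0,0],0,0.55],[[0,0,0],0,0.55],[[0,0,0],0,0.55],[[0,0,0],0,0.55],[[0,0,0],0,0.55],[[8,0,-10],0.06,0.55],[[20,0,-30],0,0.55],[[20,0,-20],0,0.55],[[20,0,0],0,0.55],[[20,0,0],0,0.55],[[10,0,0],0,0.55],[[0,0,0],0,0.55]]'
python3 - <<'E'
from cell import ctrl
from h import *
a=ctrl.snapshot("wrist")['color']
T=ctrl.snapshot("top");np.savez('top1.npz',**T)
S=ctrl.snapshot("scene");np.savez('scene1.npz',**S)
c=lambda d,x,y:cv2.resize(d['color'][y-48:y+48,x-64:x+64,::-1],(390,292),interpolation=cv2.INTER_CUBIC)
cv2.imwrite('pics/w4.png',np.vstack([np.hstack([c(S,200,150),c(S,318,240)]),np.hstack([c(T,180,220),c(T,328,215)])]))
E
```

```text
time_s: 9.12
ee_pos: [0.4759, 0.085, 0.0727]
orientation: [[-0.998, 0.06, 0.001], [0.06, 0.998, -0.0], [-0.001, -0.0, -1.0]]
force: [-0.8, -0.1, 1.9]
grip_width: 0.0205
grasp_force: 0.9
time_s: 10.53
ee_pos: [0.3942, 0.0956, 0.1324]
orientation: [[-0.993, 0.119, -0.001], [0.119, 0.993, 0.0], [0.001, 0.0, -1.0]]
force: [0.0, 0.5, -0.7]
grip_width: 0.0205
grasp_force: 0.0
```

View pics/w4.png

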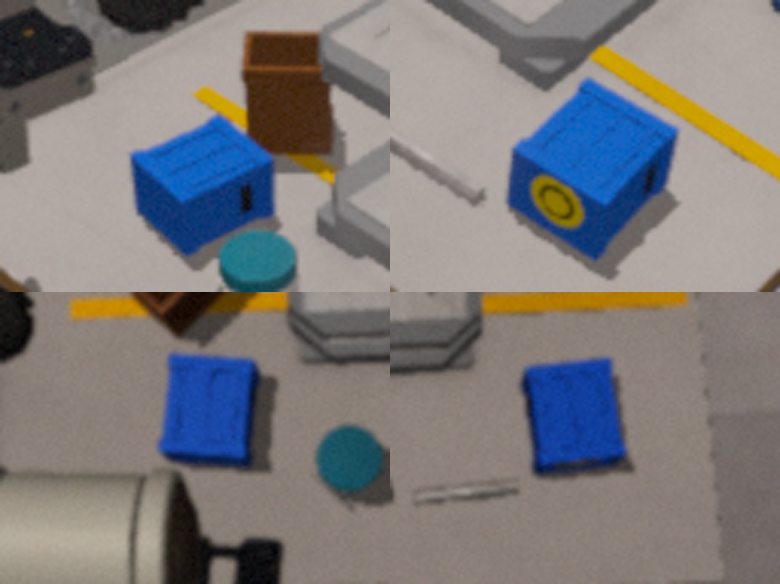

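Both crates are lying down. The left one is bare and stays where it is. I measure the stamped one (disc at scene crop about (557,200)).

Run:
```python
from h import *
S=dict(np.load('scene1.npz'));T=dict(np.load('top1.npz'))
s=390/128
f=lambda p,ox,oy,bx,by:[bx+(p[0]-ox)/s-.35,by+(p[1]-oy)/s-.35]
a=[f(p,390,0,254,192) for p in[(513,150),(587,80),(676,131),(601,185)]]
b=[f(p,390,292,264,167) for p in[(535,466),(524,368),(611,359),(622,456)]]
print(plane(S,a,.056).round(4),plane(T,b,.056).round(4),sep='\n')
for x,y in zip(a,b): print(*tri(S,x,T,y))
h=hsv(S);m=(h[...,0]>18)&(h[...,0]<32)&(h[...,1]>150)&(h[...,2]>100);m[:240]=0;m[:,:295]=0;m[:,330:]=0
ys,xs=np.nonzero(m);print(xs.mean(),ys.mean(),len(xs),plane(S,[xs.mean(),ys.mean()],.028))
```

```text
[[ 0.5005 -0.2512  0.056 ]
 [ 0.5817 -0.2453  0.056 ]
 [ 0.5867 -0.3141  0.056 ]
 [ 0.5173 -0.3083  0.056 ]]
[[ 0.4999 -0.2437  0.056 ]
 [ 0.5835 -0.2401  0.056 ]
 [ 0.588  -0.3137  0.056 ]
 [ 0.5052 -0.3163  0.056 ]]
[ 0.50304361 -0.24620474  0.04922633] 0.005195432886279025
[ 0.58565675 -0.24149944  0.05007154] 0.0020724686930883567
[ 0.58809594 -0.31366465  0.05470357] 0.0006619945497732831
[ 0.50382366 -0.3146641   0.07205698] 0.0034546324912620493
308.33103448275864 258.1448275862069 145 [[ 0.50680754 -0.2848327   0.028     ]]
```

```bash
python3 -m crank '[[[0,0,-10],0.121,1],[[0,0,-10],0.121,1],[[0,0,0],0.121,1],[[0,0,0],0.121,1],[[0,0,0],0.121,1],[[0,0,0],0.121,1],[[0,0,0],0.121,1],[[0,0,0],0.121,1],[[0,0,0],0.121,1],[[0,0,0],0.121,1],[[0,0,0],0.121,1],[[0,0,0],0.121,1],[[0,0,0],0,1]]'; python3 -m crank '[[[-29,4,0],0,1],[[-29,5,0],0,1],[[-29,5,0],0,1],[[-29,5,0],0,1],[[-29,5,0],0,1],[[-29,5,0],0,1],[[-29,5,0],0,1],[[-29,5,0],0,1],[[-29,5,0],0,1],[[-29,5,0],0,1],[[-29,5,0],0,1],[[-29,5,0],0,1],[[-29,2,0],0,1],[[0,0,0],0,1],[[0,0,0],0,1]]'
```

```text
time_s: 11.77
ee_pos: [0.3968, 0.095, 0.1527]
orientation: [[0.004, 1.0, 0.0], [1.0, -0.004, -0.0], [-0.0, 0.0, -1.0]]
force: [0.3, 0.0, -0.7]
grip_width: 0.0001
grasp_force: 0.0
time_s: 13.02
ee_pos: [0.4567, -0.2831, 0.1522]
orientation: [[0.001, 1.0, -0.0], [1.0, -0.001, 0.001], [0.001, -0.0, -1.0]]
force: [0.5, 1.4, -0.1]
grip_width: 0.0004
grasp_force: 0.0
```

```bash
python3 -m crank '[[[0,0,30],0,1],[[0,0,35],0,1],[[0,0,35],0,1],[[0,0,25],0,1],[[0,0,12],0,1],[[0,0,0],0,1],[[0,0,0],0,1]]';python3 -m crank '[[[0,6,0],0,1],[[0,6,0],0,1],[[0,4,0],0,1],[[0,4,0],0,1],[[0,3,0],0,1],[[0,3,0],0,1],[[0,3,0],0,1],[[0,3,0],0,1],[[0,3,0],0,1],[[0,4,0],0,1],[[0,4,0],0,1],[[0,4,0],0,1],[[0,4,0],0,1],[[0,4,0],0,1],[[0,4,0],0,1],[[0,4,0],0,1],[[0,4,0],0,1],[[0,4,0],0,1],[[0,4,0],0,1],[[0,0,0],0,1]]'
python3 - <<'E'
from cell import ctrl
from h import *
T=ctrl.snapshot("top");np.savez('top2.npz',**T)
S=ctrl.snapshot("scene");np.savez('scene2.npz',**S)
c=lambda d,x,y:cv2.resize(d['color'][y-48:y+48,x-64:x+64,::-1],(390,292),interpolation=cv2.INTER_CUBIC)
cv2.imwrite('pics/w5.png',np.hstack([c(S,330,220),c(T,328,200)]))
E
```

```text
time_s: 13.6
ee_pos: [0.457, -0.2815, 0.0161]
orientation: [[-0.0, 1.0, 0.0], [1.0, 0.0, 0.0], [0.0, 0.0, -1.0]]
force: [-0.5, -0.5, 0.6]
grip_width: 0.0004
grasp_force: 0.0
time_s: 15.27
ee_pos: [0.5326, -0.282, 0.0157]
orientation: [[0.001, 1.0, 0.001], [1.0, -0.001, -0.0], [-0.0, 0.001, -1.0]]
force: [0.2, -0.9, -0.6]
grip_width: 0.0003
grasp_force: 0.0
```

View pics/w5.png

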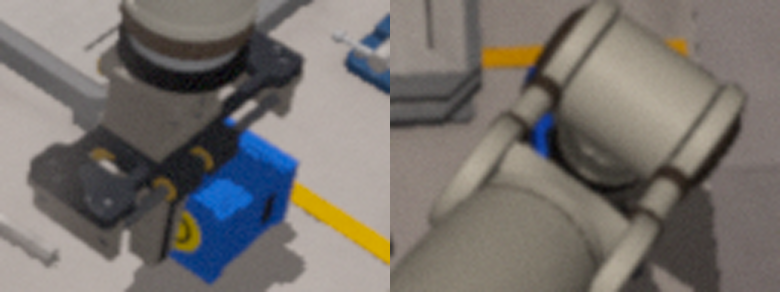

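The crate is sliding squarely ahead of the finger. Its right bottom corners are visible at crop (210,280) and (293,215).

Run:
```python
from h import *
S=dict(np.load('scene2.npz'));s=390/128
f=lambda p:[266+p[0]/s-.35,172+p[1]/s-.35]
print(plane(S,[f((210,281)),f((293,212))],0).round(4),plane(S,[f((297,160)),],.056).round(4))
h=hsv(S);m=((h[...,0]>105)&(h[...,0]<125)&(h[...,1]>170)&(h[...,2]>60));m[:,:310]=0;m[:205]=0
b=max(blobs(m,50),key=lambda b:b[1][4]);print(b[1]);cs=cv2.findContours(b[0].astype(np.uint8),0,2)[0][0];print(cv2.approxPolyDP(cv2.convexHull(cs),1.5,True)[:,0].tolist())
```

```text
[[ 0.5522 -0.3178  0.    ]
 [ 0.6401 -0.3211  0.    ]] [[ 0.6317 -0.3191  0.056 ]]
[322 215  41  50 936]
[[347, 215], [362, 225], [357, 244], [334, 264], [322, 255], [328, 236], [344, 216]]
```

```bash
python3 -m crank '[[[0,4,0],0,1],[[0,4,0],0,1],[[0,4,0],0,1],[[0,4,0],0,1],[[0,4,0],0,1],[[0,4,0],0,1],[[0,4,0],0,1],[[0,4,0],0,1],[[0,4,0],0,1],[[0,4,0],0,1],[[0,4,0],0,1],[[0,4,0],0,1],[[0,4,0],0,1],[[0,4,0],0,1],[[0,3,0],0,1],[[0,2,0],0,1],[[0,1,0],0,1],[[0,0,0],0,1],[[0,0,0],0,1]]'; python3 -m crank '[[[0,-6,0],0,1],[[0,-20,0],0,1],[[0,-30,0],0,1],[[0,-30,0],0,1],[[0,-30,0],0,1],[[0,-30,0],0,1],[[0,-10,-20],0,1],[[0,0,-30],0,1],[[30,0,-30],0,1],[[30,0,-20],0,1],[[30,0,0],0,1],[[30,0,0],0,1],[[0,0,0],0,1],[[0,0,0],0,1]]'
python3 - <<'E'
from cell import ctrl
from h import *
T=ctrl.snapshot("top");np.savez('top3.npz',**T)
S=ctrl.snapshot("scene");np.savez('scene3.npz',**S)
for d in(S,T):
    h=hsv(d);m=((h[...,0]>105)&(h[...,0]<125)&(h[...,1]>170)&(h[...,2]>60));print([(b[1].tolist(),cv2.approxPolyDP(cv2.convexHull(cv2.findContours(b[0].astype(np.uint8),0,2)[0][0]),1.5,True)[:,0].tolist()) for b in blobs(m,300)])
c=lambda d,x,y:cv2.resize(d['color'][y-48:y+48,x-64:x+64,::-1],(390,292),interpolation=cv2.INTER_CUBIC)
cv2.imwrite('pics/w6.png',np.vstack([np.hstack([c(S,340,210),c(T,328,185)]),np.hstack([c(S,200,150),c(T,180,210)])]))
E
```

```text
time_s: 16.95
ee_pos: [0.5938, -0.282, 0.0157]
orientation: [[0.001, 1.0, 0.0], [1.0, -0.001, -0.0], [-0.0, 0.0, -1.0]]
force: [-0.3, 0.7, -0.5]
grip_width: 0.0007
grasp_force: 0.0
time_s: 18.12
ee_pos: [0.4374, -0.1614, 0.1151]
orientation: [[-0.001, 1.0, 0.0], [1.0, 0.001, -0.001], [-0.001, 0.0, -1.0]]
force: [0.1, 0.8, -0.0]
grip_width: 0.0007
grasp_force: 0.0
[([180, 141, 32, 33, 561], [[207, 141], [211, 146], [210, 163], [184, 173], [181, 169], [180, 153]]), ([327, 194, 53, 54, 1250], [[353, 194], [377, 208], [379, 213], [375, 227], [352, 247], [327, 230], [330, 213]])]
[([308, 151, 30, 35, 856], [[334, 151], [337, 180], [310, 185], [309, 152]]), ([169, 193, 31, 36, 928], [[172, 193], [198, 195], [196, 228], [178, 227], [169, 223]])]
```

View pics/w6.png

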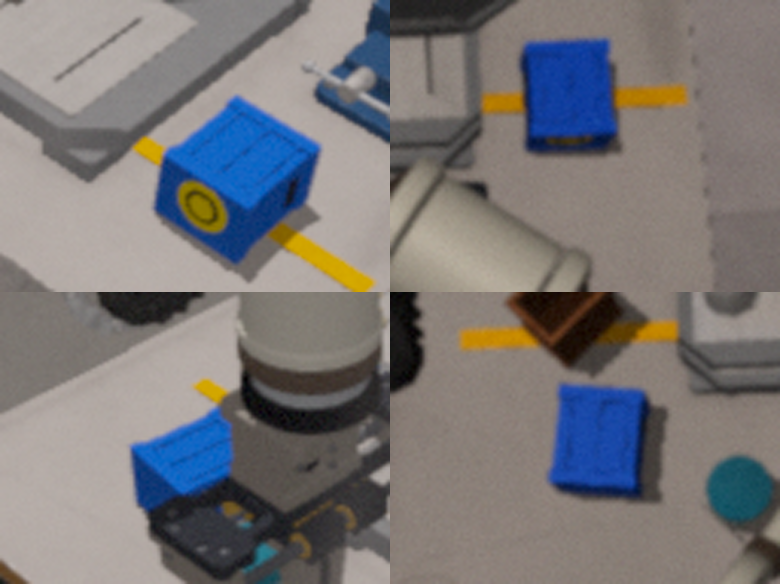

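Run:
```python
from h import *
S=dict(np.load('scene3.npz'));T=dict(np.load('top3.npz'));s=390/128
f=lambda p,ox,bx,by:[bx+(p[0]-ox)/s-.35,by+p[1]/s-.35]
print(plane(T,[f(p,390,264,137) for p in[(524,42),(609,40),(527,138),(615,134)]],.056).round(4))
print(plane(S,[f((237,263),0,276,162)],0).round(4),plane(S,[f((203,206),0,276,162)],.028).round(4))
```

```text
[[ 0.6935 -0.2474  0.056 ]
 [ 0.692  -0.3202  0.056 ]
 [ 0.6088 -0.2443  0.056 ]
 [ 0.609  -0.3187  0.056 ]]
[[ 0.6127 -0.3197  0.    ]] [[ 0.6147 -0.2851  0.028 ]]
```

The middle is at x of about 0.651 to 0.656, against the line at 0.656. The crate is square to the line and the robot is clear of everything, so I hand in.

```bash
python3 -c "from cell import ctrl; print(ctrl.close_job())"
```

```text
the job is handed in; nothing more can be done
None
```

I tipped both crates onto their far sides and pushed the stamped one (on the right) until its middle was within about 5 mm of the dispatch line and square to it. The unstamped one lies where it fell, and I handed the job in at about 18 s; the hand-in returned no verdict.

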